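# Stack the sample layers and hold the mirror for the bench camera

## Robot

A 6-joint arm with a two-finger parallel gripper is mounted at the origin on the work surface. World frame = base frame: x ahead of the robot, y to its left, z up, the work surface at z = 0. Lengths are in m, angles in degrees, forces in N, time in s.
With the tool pointing down it reaches from about 0.375 to 0.9 m from the base axis. Payload 3.1 kg.
Tool frame: the origin (TCP) lies at the very end of the fingers, on their centre line; the grasp point (between the pads) lies 19 mm behind it; z points along the fingers, y is the line along which they close (so a half turn about z gives the same grasp; the last joint's range is limited). The gripper opens to 87 mm and grips with 3 to 60 N. Pads are 19 mm wide; open, the fingers measure 117 mm over their backs; the gripper's body (75 mm by 190 mm) begins 51 mm behind the grasp point.
Start: joints at [-74.513, 30.224, 82.088, -0, 67.689, -10.227], TCP at [0.271, -0.563, 0.223] pointing down, gripper open.
Joint ranges: [-176.69, 176.69], [-43.24, 126.21], [12.49, 139.97], [-82, 262], [0, 151.66], [-163.58, 163.58]. Speed limits (degrees/s): [159.86, 159.86, 180, 180, 180, 180].

## Interface

Orientations are given as a 3x3 rotation matrix whose columns are the frame's x, y, z axes.
In Python, from rig import bot, imaging gives the robot as it stands.
- The arm moves only by the tool drive_tool, never from a script. Its argument "deltas" is text: rows parted by semicolons, each of 5 numbers parted by spaces: the finger opening in mm, from 0 to 87, then the shift along the world's x, y, z in mm, then the turn about the world's z in rad. In form: jaw dx dy dz twist; .... A call has 1 to 12 rows; each row is the pose to reach, as a shift and turn from the pose commanded when the call began; what a row does not reach only later rows make up. A row lasts 1/10 s, in which the tool goes at most 50 mm and 8.59 degrees, less where a joint would pass 70% of its speed; a pose out of reach is approached as far as the arm can. A call with a gripper value outside its range is refused whole. The fingers move at their own pace and stop on an object; the grip force is fixed at half the most. Time passes only in rows, so rows that repeat a pose let the fingers close. It gives the time, the measured TCP pose, the force, the opening and the grip force at its end, in the units of the state.
- bot.read_state(): the state, without advancing time (a new reading comes with each control period).
- imaging.capture(name): name is "side" or "top" or "wrist"; returns the picture (384x512x3 uint8, red, green, blue); there is no depth.
- imaging.camera_model(name): a dict with "fx", "fy", "cx", "cy" (pixels), "dist" ([k1, k2, p1, p2, k3] as OpenCV has them; the pictures are not rectified), "T" (4x4, takes a point from camera to world coordinates). Camera axes: x right, y down, z forward; pixel columns grow to the right and rows downward; lengths in m; the calibration is good to about 2 mm. A picture is of the moment at which its call begins: read the wrist's pose just before it. camera_model takes no time and is no camera call; for the wrist camera it gives the pose at the moment of the call.
- bot.hand_in(): hands the job in; it is judged then, once.
The state is a dict: "time_s": time; "joint_positions": joint angles; "qvel": joint speeds; "tau": joint torques, N m; "position": TCP position; "tcp_rot": TCP orientation; "force": force on the tool from outside, world axes, zero at the start; "moment": the same for the moment, N m; "opening": opening from 0.0 (shut) to 1.0 (fully open); "grasp_force": force on a finger pad.
Only numpy, scipy, OpenCV 4.12 (cv2) and the standard library are available. Lean on these libraries where they do the work, as an engineer would, in place of code of your own. Each camera call takes 0.05 s, during which the arm holds its last target. There are 200 camera calls.

## Task

Lay the separator sheet flat and square on the capped cups of the fixed lower carrier, let go, then stack the other carrier squarely on the sheet with its cross marker facing the mirror, and let go. Then grip the bar on top of the sprung mirror and turn it until the bench camera, looking at the mirror's middle, sees the cross centred in the mirror; the program finishes while still holding the mirror at that angle. Leave the bottles and the tape roll alone.

Things in the scene. Friction and masses are not known exactly. Their poses are not given: they have to be found in the camera images.
- lower: (mm) Fixed lower layer, held on a steel base plate (170 x 110 x 8): a grey carrier 130 x 54 with a row of four capped clear cups whose flat tops lie 58 above the table. Origin on the table under its centre; x along its length, z up. Its -y long side is the one towards the mirror.
- lower_top (a point): (mm) Middle of the lower layer's cup tops, 58 above the table, same axes as the lower layer. The sheet goes here, long side along x.
- lower_front (a point): (mm) 50 to the -y (mirror) side of lower_top, same height. Carrier_front comes above it when the upper carrier is stacked the right way round.
- stand: (mm) Low wooden block 110 x 36 x 25 high, fixed, on which the sheet lies at the start; origin under its centre on the table. It changes places with the carrier from run to run.
- sheet: (mm) Loose white plastic separator sheet 140 (x) x 66 (y) x 6 thick, about 70 g, lying on the stand so that its long edges stand out 15 past the stand on each side. Origin at the centre of its underside, z up. Grip it across its 66 width.
- carrier: (mm) Loose upper carrier, about 200 g, on the table: grey block 130 (x) x 54 (y) x 18 high, a capped cup (34 across, top 40 above the underside) at each end, and in the middle an upright white plate, 72 (x) x 10 thick (y), from 18 to 88 above the underside: its grip. The black cross is on the plate's -y face. Origin at the underside's centre, z up.
- marker (a point): (mm) Centre of the black cross (46 wide) on the plate's -y face: 5 to -y of the carrier's origin and 54 above its underside. Same axes as the carrier.
- carrier_front (a point): (mm) Point 50 to the -y side (the cross's side) of the carrier's origin, at its underside.
- station: (mm) Fixed mirror station: round foot 110 across under the mirror and a bar 50 wide to the camera's post. Origin on the table on the mirror's upright turning axis. The camera stands in the direction 20 degrees from its +x towards +y.
- lens (a point): (mm) Front of the lens of the small black bench camera, 213 from the turning axis and 112 above the table, level with the middle of the mirror. The camera body (50 x 50, 55 deep) looks straight at the mirror's middle and cannot move.
- mirror: (mm) Upright mirror 106 wide x 98 tall in a grey frame, turning about an upright axis in its glass. Origin mid-glass, on the axis, 112 above the table; x straight out of the glass, y along its width, z up. At rest x lies 26 degrees from station +x towards +y; it turns counter-clockwise from above, up to 1.2 rad, and a light spring (0.12 N m/rad) returns it.
- mirror_grip (a point): (mm) Middle of the upright grip bar on top of the mirror, on the turning axis, 189 above the table. The bar is 60 long along the mirror's y, 14 thick along the mirror's x, from 168 to 210 above the table; the mirror's frame ends at 161.
- sight (a point): (mm) The camera's line of sight after reflection: origin mid-glass, x along the reflected line, y level, z up; follows the mirror, 2 rad per rad. Not visible. The camera sees the cross centred when the cross lies on this x axis: then, from above, the mirror's x halves the angle between lens and cross as seen from the axis.
- dropper: (mm) Amber dropper bottle 32 across, about 75 tall, a bystander. Origin under its centre.
- tape: (mm) Roll of tape 90 across, 30 high, lying flat, a bystander. Origin under its centre.
- wash_bottle: (mm) White wash bottle 60 across with a nozzle, 170 tall, a bystander. Origin under its centre.
Things that resemble listed ones, but are neither listed nor needed, are in the scene too. Leave any orange look-alike of the lower alone. Several things have the shape of the sheet; the one meant has the colours described above.

How it is judged:
By the outcome, as a careful person would: the job done as asked, in the order asked, and still so for the second after the job is handed in, while the arm keeps its last pose, push and grip.
It also fails if it takes over 61 s, if anything falls off the work surface, if the arm or the gripper's body presses on something with over 40 N, if the wrist force passes 120 N, or if a joint passes its speed limit or range.

## Working session

There is one attempt and no reset: what is moved stays moved. The work goes in short steps, Python scripts to look and compute and a tool call to move; the robot and the scene stay as the last step left them, time stands still between calls to the robot, and variables do not carry over. Pictures are saved under pics/ and viewed, at most 10 in all, crops included, and the job is handed in when it is done.

Besides the shell and the picture viewer there is one more tool, called after "Request:" as name(argument=value, ...) on one line, values as JSON. drive_tool: Moves the arm, as the interface text tells. Its arguments: {"type":"object","properties":{"deltas":{"type":"string"}},"required":["deltas"]}

```bash
mkdir -p pics; ls; python3 - <<'E'
from rig import bot, imaging
import cv2
for n in("top","side"):
    im=imaging.capture(n); cv2.imwrite(f"pics/{n}0.png",cv2.resize(im[:,:,::-1],(800,600),interpolation=cv2.INTER_CUBIC))
    m=imaging.camera_model(n); print(n,m)
s=bot.read_state();print(s['time_s'],s['position'],s['tcp_rot'])
E
```

```text
pics
top {'fx': 426.6572779096813, 'fy': 426.6572779096813, 'cx': 254.74981169778295, 'cy': 187.40613059343778, 'dist': array([-0.15506941,  0.        ,  0.        ,  0.        ,  0.        ]), 'T': array([[ 8.38066512e-03, -9.81836849e-01,  1.89541992e-01,
         2.80841763e-01],
       [-9.99962559e-01, -8.63724879e-03, -5.27681456e-04,
         8.44653483e-02],
       [ 2.15521844e-03, -1.89530473e-01, -9.81872474e-01,
         1.19039026e+00],
       [ 0.00000000e+00,  0.00000000e+00,  0.00000000e+00,
         1.00000000e+00]])}
side {'fx': 481.6782389231411, 'fy': 481.6782389231411, 'cx': 248.42574650017298, 'cy': 183.0404974552223, 'dist': array([0.00634744, 0.        , 0.        , 0.        , 0.        ]), 'T': array([[-0.98371232, -0.09636092,  0.15173873,  0.2507659 ],
       [-0.1795506 ,  0.48701326, -0.85473953,  1.34120795],
       [ 0.00846471, -0.86806259, -0.49638261,  0.87346253],
       [ 0.        ,  0.        ,  0.        ,  1.        ]])}
0.1 [ 0.27101211 -0.56243038  0.22165129] [[ 9.00961492e-01  4.33898706e-01 -5.51194497e-04]
 [ 4.33898921e-01 -9.00959482e-01  1.93337605e-03]
 [ 3.42285458e-04 -1.98106007e-03 -9.99997979e-01]]
```

View pics/top0.png

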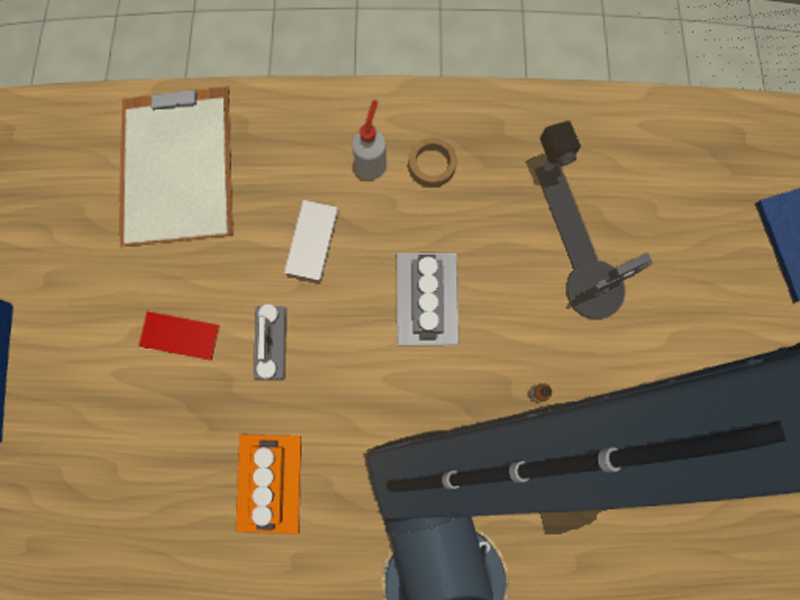

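View pics/side0.png

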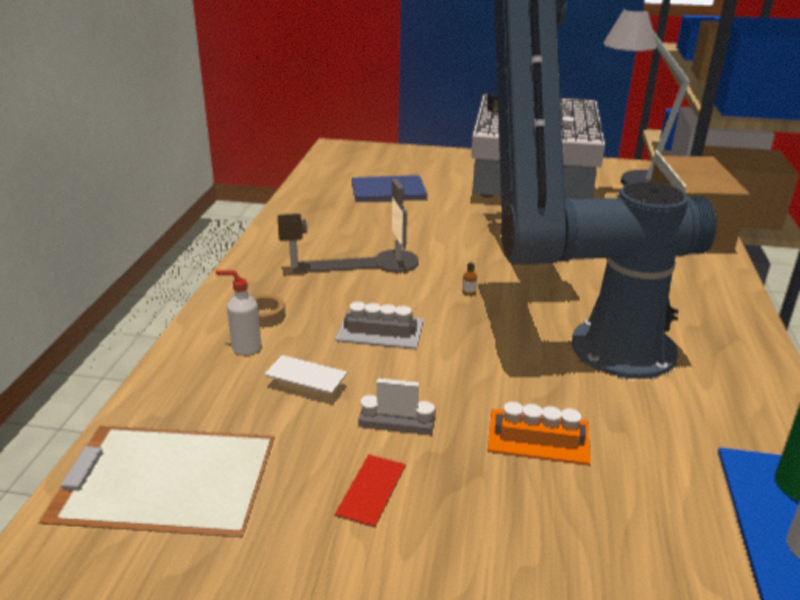

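The top view (800x600 px) shows the white sheet at (312,241), lower at (427,299), carrier at (270,342) with its cross side to the right (−y), and the mirror foot at (596,290). The camera is at (560,142). The side view confirms the carrier's +y face is blank.

```bash
cat > h.py <<'E'
import numpy as np, cv2
from rig import bot, imaging
def K(m): return np.array([[m['fx'],0,m['cx']],[0,m['fy'],m['cy']],[0,0,1.]])
def pix2w(m,px,z):
    u=cv2.undistortPoints(np.array(px,float).reshape(-1,1,2),K(m),m['dist'])[:,0]
    d=np.c_[u,np.ones(len(u))]@m['T'][:3,:3].T; o=m['T'][:3,3]
    return o+d*((np.asarray(z)-o[2])/d[:,2])[:,None]
def w2pix(m,P):
    Ti=np.linalg.inv(m['T']); return cv2.projectPoints(np.array(P,float).reshape(-1,1,3),cv2.Rodrigues(Ti[:3,:3])[0],Ti[:3,3],K(m),m['dist'])[0][:,0]
def save(name,im,box=None,size=(800,600)):
    if box: im=im[box[1]:box[3],box[0]:box[2]]
    cv2.imwrite(f"pics/{name}.png",cv2.resize(im[:,:,::-1],size,interpolation=cv2.INTER_CUBIC))
E
python3 - <<'E'
from h import *
np.set_printoptions(precision=4,suppress=True)
m=imaging.camera_model("top"); s=.64
P=lambda px,z:pix2w(m,np.array(px)*s,z)
print("sheet",P([(305,200),(338,207),(319,282),(285,274)],[.031]*4),P([[312,241]],[.031]))
print("lower plate",P([(397,253),(457,253),(458,345),(397,346)],[.008]*4))
print("cups",P([(428,266),(429,321)],[.058]*2))
print("carrier base",P([(255,306),(286,306),(285,379),(254,380)],[.018]*4)); print("caps",P([(268,313),(265,369)],[.04]*2))
print("foot",P([(596,290)],[.01])); print("cam",P([(560,135)],[.137]),P([(653,258)],[.161]))
w=imaging.camera_model("wrist");print(w['T'],w['fx'],w['cx'],w['cy'],bot.read_state()['position'])
E
```

```text
sheet [[0.6762 0.2557 0.031 ]
 [0.663  0.1947 0.031 ]
 [0.523  0.2247 0.031 ]
 [0.5372 0.2863 0.031 ]] [[0.5985 0.2399 0.031 ]]
lower plate [[ 0.5832  0.0864  0.008 ]
 [ 0.5843 -0.0235  0.008 ]
 [ 0.4152 -0.0239  0.008 ]
 [ 0.4126  0.0849  0.008 ]]
cups [[0.5476 0.032  0.058 ]
 [0.4506 0.0303 0.058 ]]
carrier base [[0.4808 0.3406 0.018 ]
 [0.4814 0.2844 0.018 ]
 [0.351  0.2814 0.018 ]
 [0.3484 0.3365 0.018 ]]
caps [[0.4648 0.3121 0.04  ]
 [0.3664 0.3133 0.04  ]]
foot [[ 0.5172 -0.2787  0.01  ]]
cam [[ 0.7632 -0.1924  0.137 ]] [[ 0.541  -0.3312  0.161 ]]
[[ 0.4336 -0.8726 -0.2248  0.3321]
 [-0.9011 -0.4203 -0.1067 -0.5335]
 [-0.0013  0.2488 -0.9685  0.383 ]
 [ 0.      0.      0.      1.    ]] 331.29773812367665 252.08683627969668 191.8219957125055 [ 0.271  -0.5624  0.2217]
```

Request:
drive_tool(deltas="87 0 0 50 0; 87 0 0 100 0; 87 20 50 130 -0.1; 87 36 95 130 -0.2; 87 53 140 130 -0.3; 87 70 185 130 -0.4; 87 88 230 130 -0.449; 87 106 275 130 -0.449; 87 124 320 130 -0.449; 87 142 368 130 -0.449; 87 160 415 130 -0.449; 87 178 462 130 -0.449")

```text
time_s: 1.3
position: [0.4486, -0.1008, 0.3524]
tcp_rot: [[1.0, -0.001, -0.0], [-0.001, -1.0, 0.0], [-0.0, -0.0, -1.0]]
force: [1.0, -0.1, 0.1]
opening: 0.998
grasp_force: 0.0
```

Request:
drive_tool(deltas="87 20 50 0 0; 87 40 95 0 0; 87 50 130 -20 0; 87 50 130 -20 0; 87 50 130 -20 0")

```text
time_s: 1.8
position: [0.4979, 0.0279, 0.3317]
tcp_rot: [[1.0, 0.002, -0.002], [0.002, -1.0, -0.0], [-0.002, 0.0, -1.0]]
force: [0.2, -0.4, 0.3]
opening: 0.998
grasp_force: 0.0
```

```bash
python3 - <<'E'
from h import *
np.set_printoptions(precision=4,suppress=True)
s=bot.read_state();print(s['time_s'],s['position'],s['tcp_rot'],s['joint_positions'],s['qvel'])
m=imaging.camera_model("wrist"); np.save("m_lower.npy",m,allow_pickle=True)
im=imaging.capture("wrist");save("wlower",im);cv2.imwrite("pics/wlower_raw.png",im[:,:,::-1])
E
```

```text
1.8 [0.4979 0.0279 0.3317] [[ 1.      0.0023 -0.0025]
 [ 0.0023 -1.     -0.0003]
 [-0.0025  0.0003 -1.    ]] [-9.6314 13.4245 91.1481 -0.0409 75.5633 80.2446] [-2.5325 -0.987  -0.8665 -0.2501 -0.0166 -0.1973]
```

View pics/wlower.png

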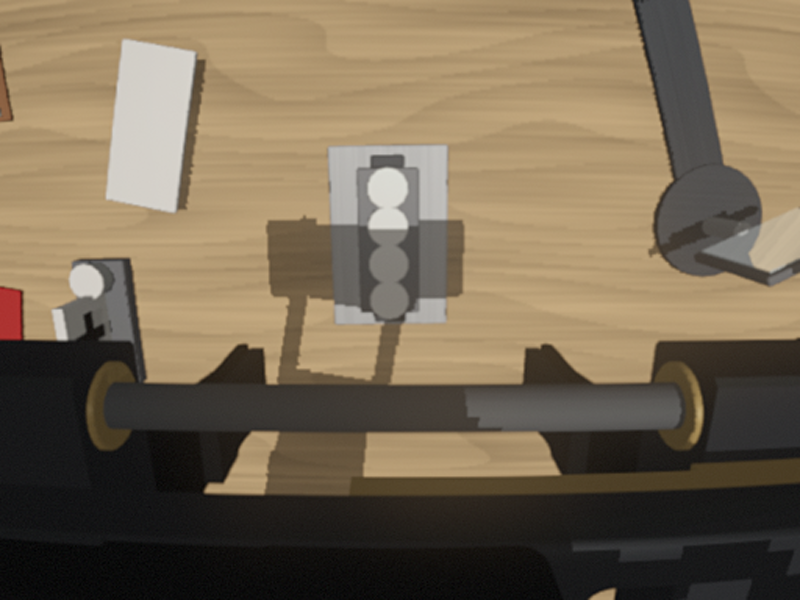

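The wrist view shows the lower's plate corners at (328,146), (448,145), (447,322), (335,324) and its cups along x≈389. The sheet corners are at (123,39), (197,51), (177,212), (107,198). The carrier at lower left has its cross facing right.

```bash
python3 - <<'E'
from h import *
np.set_printoptions(precision=4,suppress=True)
m=np.load("m_lower.npy",allow_pickle=True).item(); g=cv2.imread("pics/wlower_raw.png",0)
def sub(p):
    c=(np.array(p,np.float32)*.64-.18).reshape(-1,1,2); return cv2.cornerSubPix(g,c,(3,3),(-1,-1),(3,30,.01))[:,0]
def rep(n,px,z):
    W=pix2w(m,px,[z]*4); c=W.mean(0); ax=W[0]+W[1]-W[2]-W[3]
    print(n,c,"ang",np.degrees(np.arctan2(ax[1],ax[0])),"L",np.linalg.norm(ax)/2,"W",np.linalg.norm(W[0]-W[1]))
rep("plate",sub([(328,146),(448,145),(447,322),(335,324)]),.008)
rep("sheet",sub([(123,39),(197,51),(177,212),(107,198)]),.031)
t=imaging.camera_model("top"); 
C=pix2w(m,np.array([(388,188),(388,225),(389,264),(390,300)])*.64-.18,[.058]*4);print("cups",C,C.mean(0))
print("foot",pix2w(m,np.array([(708,219.5)])*.64-.18,[.006]))
E
```

```text
plate [0.5013 0.0321 0.008 ] ang 1.1721213827902004 L 0.16508001053021354 W 0.10702911458362573
sheet [0.6021 0.2423 0.031 ] ang -11.678691087953665 L 0.13734167267107394 W 0.06504748640223022
cups [[0.5485 0.0326 0.058 ]
 [0.518  0.0326 0.058 ]
 [0.4848 0.0318 0.058 ]
 [0.4531 0.0309 0.058 ]] [0.5011 0.032  0.058 ]
foot [[ 0.5208 -0.2771  0.006 ]]
```

Request:
drive_tool(deltas="87 20 45 -20 -0.06; 87 40 85 -40 -0.12; 87 60 125 -60 -0.18; 87 80 165 -90 -0.208; 87 95 200 -120 -0.208; 87 103 212 -160 -0.208; 87 103 212 -200 -0.208; 87 103 212 -230 -0.208; 87 103 212 -230 -0.208; 87 103 212 -230 -0.208; 87 103 212 -230 -0.208")

```text
time_s: 2.95
position: [0.6038, 0.2384, 0.1051]
tcp_rot: [[0.978, -0.208, 0.005], [-0.208, -0.978, 0.001], [0.004, -0.002, -1.0]]
force: [0.5, 0.0, -0.7]
opening: 1.003
grasp_force: 0.0
```

```bash
python3 - <<'E'
from h import *
np.set_printoptions(precision=4,suppress=True)
s=bot.read_state();print(s['time_s'],s['position'],s['tcp_rot'][:,0],s['joint_positions'])
m=imaging.camera_model("wrist"); np.save("m_sheet.npy",m,allow_pickle=True)
im=imaging.capture("wrist");save("wsheet",im);cv2.imwrite("pics/wsheet_raw.png",im[:,:,::-1])
E
```

```text
2.95 [0.6038 0.2384 0.1051] [ 0.9781 -0.2082  0.0044] [ 11.7061  39.9831  84.1352  -0.0066  55.606  113.7285]
```

View pics/wsheet.png

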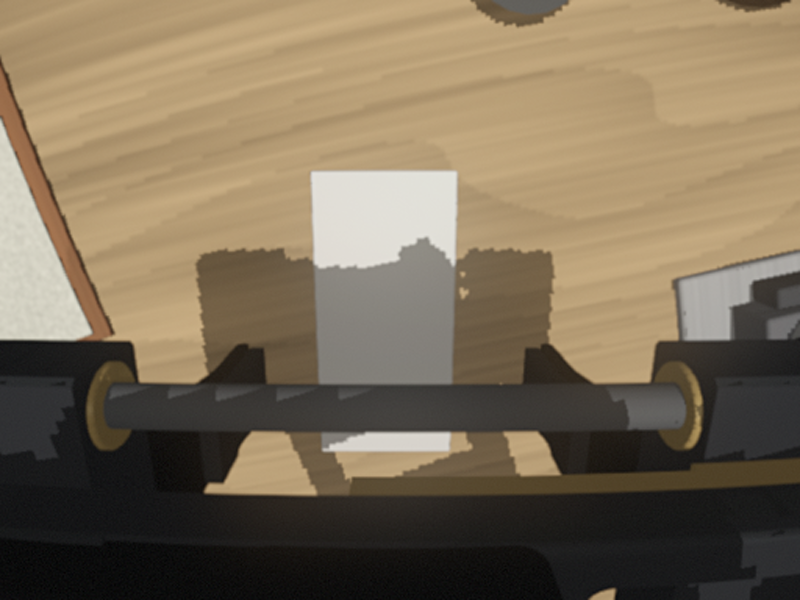

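The sheet is centred between the fingers, with corners at (312,171), (457,171), (449,451), (322,450).

```bash
python3 - <<'E'
from h import *
np.set_printoptions(precision=4,suppress=True)
m=np.load("m_sheet.npy",allow_pickle=True).item()
W=pix2w(m,np.array([(312,171.5),(457.5,171),(449.5,451),(322.5,450.5)])*.64-.18,[.031]*4); ax=W[0]+W[1]-W[2]-W[3]
print(W,W.mean(0),np.degrees(np.arctan2(ax[1],ax[0])),np.linalg.norm(ax)/2,np.linalg.norm(W[0]-W[1]),np.linalg.norm(W[2]-W[3]))
E
```

```text
[[0.6765 0.2602 0.031 ]
 [0.6632 0.1968 0.031 ]
 [0.5274 0.2256 0.031 ]
 [0.5411 0.2892 0.031 ]] [0.602 0.243 0.031] -12.026794093962884 0.13866222486465546 0.06475461704753024 0.0650091466277703
```

Request:
drive_tool(deltas="87 0 1.5 -35 0; 87 0 1.5 -65 0; 87 0 1.5 -80 0; 87 0 1.5 -90 0; 87 0 1.5 -91 0; 87 0 1.5 -91 0; 87 0 1.5 -91 0")

```text
time_s: 3.7
position: [0.6027, 0.2409, 0.013]
tcp_rot: [[0.978, -0.207, 0.003], [-0.207, -0.978, 0.001], [0.003, -0.001, -1.0]]
force: [-0.6, 0.7, -0.1]
opening: 1.001
grasp_force: 0.0
```

Request:
drive_tool(deltas="87 0 1 -4 0; 60 0 1 -4 0; 60 0 1 -4 0; 60 0 1 -4 0; 60 0 1 -4 0; 60 0 1 -4 0; 60 0 1 -4 0")

```text
time_s: 4.4
position: [0.6016, 0.2418, 0.0076]
tcp_rot: [[0.978, -0.207, 0.0], [-0.207, -0.978, 0.0], [0.0, -0.0, -1.0]]
force: [0.3, 0.4, 0.2]
opening: 0.749
grasp_force: 30.0
```

Request:
drive_tool(deltas="60 0 0 30 0; 60 0 0 70 0; 60 -15 -30 110 0.05; 60 -33 -70 125 0.1; 60 -50 -105 125 0.15; 60 -65 -140 125 0.2; 60 -82 -170 125 0.2225; 60 -95 -200 125 0.2225; 60 -101 -210 125 0.2225; 60 -101 -210 125 0.2225; 60 -101 -210 125 0.2225; 60 -101 -210 125 0.2225")

```text
time_s: 5.6
position: [0.5013, 0.0326, 0.1326]
tcp_rot: [[1.0, 0.016, 0.001], [0.016, -1.0, 0.0], [0.001, -0.0, -1.0]]
force: [0.7, 0.6, -0.8]
opening: 0.754
grasp_force: 30.0
```

```bash
python3 - <<'E'
from h import *
np.set_printoptions(precision=4,suppress=True)
s=bot.read_state();print(s['time_s'],s['position'],s['tcp_rot'][:,0],s['opening'])
m=imaging.camera_model("wrist"); np.save("m_pl.npy",m,allow_pickle=True)
a=imaging.capture("wrist");t=imaging.capture("top")
print(w2pix(imaging.camera_model("top"),[s['position']]))
cv2.imwrite("pics/wpl_raw.png",a[:,:,::-1]);cv2.imwrite("pics/tpl_raw.png",t[:,:,::-1])
A=cv2.resize(a[60:360,110:410],(600,600),interpolation=cv2.INTER_CUBIC); cv2.imwrite("pics/wpl.png",A[:,:,::-1])
E
```

```text
5.6 [0.5013 0.0326 0.1326] [0.9999 0.0156 0.001 ] 0.7540276587058835
[[275.0537 181.2606]]
```

View pics/wpl.png

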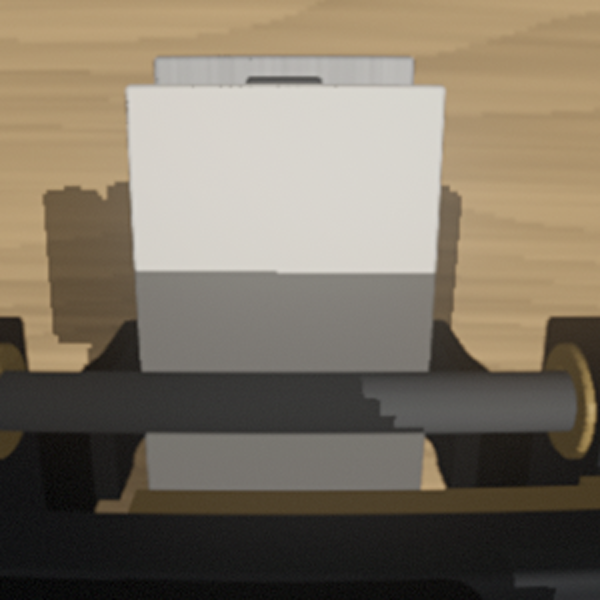

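The held sheet covers the lower. The plate's far corners show at (155,58) and (413,57) in the crop, and the sheet's far corners at (127,87) and (444,86).

```bash
python3 - <<'E'
from h import *
np.set_printoptions(precision=4,suppress=True)
m=np.load("m_pl.npy",allow_pickle=True).item(); f=lambda p:np.array([110,60])+np.array(p)/2-.25
for n,p,z,d in(("plate",[(154.5,58),(413.5,57)],.008,.085),("sheet",[(127,87),(444.5,86.5)],.156,.07),("tab",[(248,80),(322,80)],.04,.065)):
    W=pix2w(m,f(p),[z]*2);e=W[0]-W[1];a=np.arctan2(-e[0],e[1]);c=W.mean(0)-d*np.array([np.cos(a),np.sin(a),0]);print(n,W,np.linalg.norm(e),np.degrees(a),"edge mid",W.mean(0),"centre",c)
E
```

```text
plate [[ 0.5837  0.0879  0.008 ]
 [ 0.5858 -0.0202  0.008 ]] 0.10810000352921761 1.085716323921277 edge mid [0.5847 0.0339 0.008 ] centre [0.4998 0.0322 0.008 ]
sheet [[0.5703 0.0655 0.156 ]
 [0.5714 0.0009 0.156 ]] 0.06457014122221963 0.9655215572670309 edge mid [0.5708 0.0332 0.156 ] centre [0.5008 0.032  0.156 ]
tab [[0.5744 0.0471 0.04  ]
 [0.5748 0.0196 0.04  ]] 0.027518948969415584 0.8742629290961059 edge mid [0.5746 0.0333 0.04  ] centre [0.5096 0.0323 0.04  ]
```

Request:
drive_tool(deltas="60 -0.5 0 -40 0; 60 -0.5 0 -70 0; 60 -0.5 0 -84 0; 60 -0.5 0 -88 0; 60 -0.5 0 -89 0; 60 -0.5 0 -90 0; 60 -0.5 0 -91 0; 60 -0.5 0 -91.5 0; 60 -0.5 0 -91.5 0; 60 -0.5 0 -91.5 0")

```text
time_s: 6.7
position: [0.5002, 0.0316, 0.0414]
tcp_rot: [[1.0, 0.014, 0.001], [0.014, -1.0, -0.0], [0.001, 0.0, -1.0]]
force: [0.5, -0.2, -0.9]
opening: 0.752
grasp_force: 30.0
```

Request:
drive_tool(deltas="60 0 0.5 -0.5 0.003; 60 0 0.5 -1 0.003; 60 0 0.5 -1 0.003; 60 0 0.5 -1.5 0.003; 60 0 0.5 -1.5 0.003")

```text
time_s: 7.2
position: [0.5002, 0.0321, 0.0405]
tcp_rot: [[1.0, 0.017, 0.001], [0.017, -1.0, -0.0], [0.001, 0.0, -1.0]]
force: [-2.3, 0.0, 8.9]
opening: 0.749
grasp_force: 30.0
```

Request:
drive_tool(deltas="66 0 0 0.5 0; 72 0 0 0.5 0; 87 0 0 0.5 0; 87 0 0 0.5 0; 87 0 0 0.5 0; 87 0 0 20 0; 87 0 0 60 0; 87 0 0 110 0; 87 0 0 150 0; 87 0 0 200 0; 87 0 0 200 0; 87 0 0 200 0")

```text
time_s: 8.4
position: [0.5005, 0.0321, 0.2407]
tcp_rot: [[1.0, 0.017, 0.003], [0.017, -1.0, -0.001], [0.003, 0.001, -1.0]]
force: [0.7, 0.5, -0.2]
opening: 1.005
grasp_force: 0.0
```

```bash
python3 - <<'E'
from h import *
np.set_printoptions(precision=4,suppress=True)
s=bot.read_state();print(s['time_s'],s['position'],s['tcp_rot'][:,0],s['opening'])
m=imaging.camera_model("wrist"); np.save("m_s2.npy",m,allow_pickle=True)
a=imaging.capture("wrist")
cv2.imwrite("pics/ws2_raw.png",a[:,:,::-1]); save("ws2",a)
E
```

```text
8.4 [0.5005 0.0321 0.2407] [0.9998 0.0174 0.003 ] 1.0050627601667221
```

View pics/ws2.png

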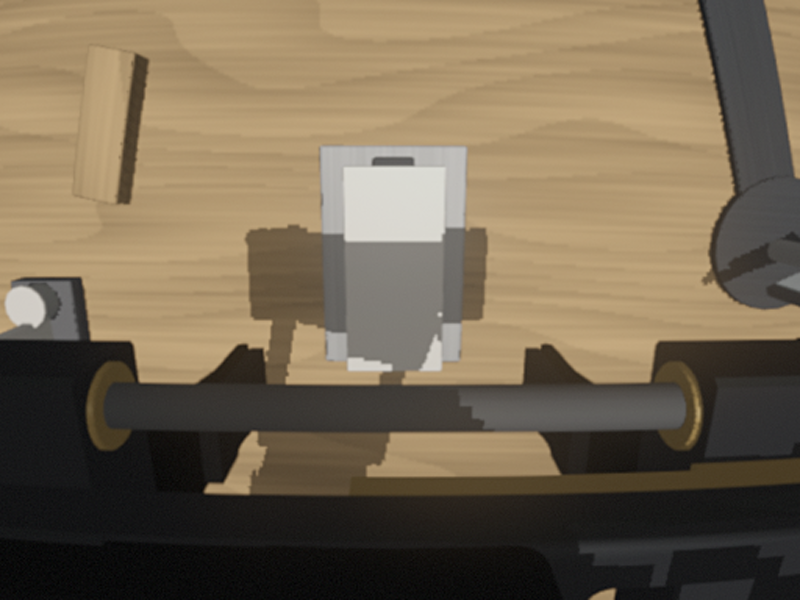

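The sheet lies square on the lower: its corners are at (344,167), (445,167), (441,370), (348,370), inside the plate corners (320,147), (466,147), (461,361), (327,361). Next is the carrier.

Request:
drive_tool(deltas="87 -20 45 10 0; 87 -40 90 10 0; 87 -60 135 10 0; 87 -80 180 10 0; 87 -95 225 5 0; 87 -115 260 0 0; 87 -125 279 0 0.01; 87 -125 279 0 0.01; 87 -125 279 0 0.01; 87 -125 279 0 0.01")

```text
time_s: 9.45
position: [0.3752, 0.3101, 0.2386]
tcp_rot: [[1.0, 0.026, -0.002], [0.026, -1.0, -0.001], [-0.002, 0.001, -1.0]]
force: [0.1, -0.5, 0.4]
opening: 0.998
grasp_force: 0.0
```

```bash
python3 - <<'E'
from h import *
np.set_printoptions(precision=4,suppress=True)
m=np.load("m_s2.npy",allow_pickle=True).item()
for n,p,z in(("sheet",[(344,167),(445,166.5),(441,370.5),(348,370.5)],.064),("plate",[(320,146.5),(466.5,147),(461.5,361),(327,361)],.008)):
    W=pix2w(m,np.array(p)*.64-.18,[z]*4);a=W[0]+W[1]-W[2]-W[3];print(n,W.mean(0),np.degrees(np.arctan2(a[1],a[0])))
s=bot.read_state();print(s['time_s'],s['position'],s['tcp_rot'][:,0],s['joint_positions'])
m=imaging.camera_model("wrist"); np.save("m_c.npy",m,allow_pickle=True)
a=imaging.capture("wrist")
cv2.imwrite("pics/wc_raw.png",a[:,:,::-1]); save("wc",a)
E
```

```text
sheet [0.5002 0.0314 0.064 ] 0.9888399736076315
plate [0.5004 0.0319 0.008 ] 1.2322390777302927
9.45 [0.3752 0.3101 0.2386] [ 0.9997  0.0261 -0.0016] [ 26.4083  18.4024 100.2715  -0.0319  61.442  114.9255]
```

View pics/wc.png

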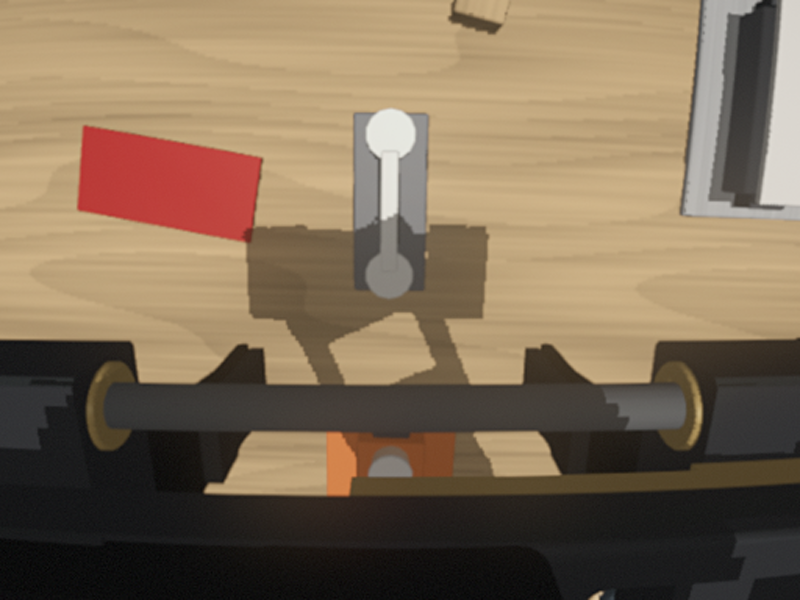

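The carrier is nearly aligned with the tool. Its block corners are at (354,113), (428,113), (425,290), (354,290), its caps at (390.5,133) and (389,274), and the top of its plate runs from (390,151) to (389,271).

```bash
python3 - <<'E'
from h import *
np.set_printoptions(precision=4,suppress=True)
m=np.load("m_c.npy",allow_pickle=True).item()
for n,p,z in(("block",[(354,113),(428.5,113),(425.5,290),(354,290)],.018),("caps",[(390.5,133.5),(389,274)],.04),("plate",[(390,151),(389,270.5)],.088)):
    k=len(p);W=pix2w(m,np.array(p)*.64-.18,[z]*k);a=W[:k//2].mean(0)-W[k//2:].mean(0);print(n,W.mean(0),np.degrees(np.arctan2(a[1],a[0])),np.linalg.norm(a))
E
```

```text
block [0.4163 0.3132 0.018 ] 0.9016527410844568 0.12831369266254797
caps [0.417  0.3136 0.04  ] 0.7568446003157594 0.09596664682149005
plate [0.4166 0.3134 0.088 ] 0.8840725987918365 0.07106642838414952
```

Request:
drive_tool(deltas="87 15 1 -30 -0.0125; 87 30 2 -70 -0.0125; 87 41 2.3 -110 -0.0125; 60 41 2.3 -145 -0.0125; 60 41 2.3 -175 -0.0125; 60 41 2.3 -192 -0.0125; 60 41 2.3 -197 -0.0125; 60 41 2.3 -197 -0.0125; 60 41 2.3 -197 -0.0125; 60 41 2.3 -197 -0.0125")

```text
time_s: 10.5
position: [0.417, 0.3137, 0.0438]
tcp_rot: [[1.0, 0.014, 0.002], [0.014, -1.0, 0.001], [0.002, -0.001, -1.0]]
force: [-0.0, 1.1, 0.5]
opening: 0.69
grasp_force: 0.0
```

Request:
drive_tool(deltas="30 0 0 0 0; 15 0 0 0 0; 6 0 0 0 0; 6 0 0 0 0; 6 0 0 0 0; 6 0 0 0 0; 6 0 0 0 0; 6 0 0 0 0; 6 0 0 0 0")

```text
time_s: 11.4
position: [0.4159, 0.3134, 0.0424]
tcp_rot: [[1.0, 0.015, -0.0], [0.015, -1.0, -0.0], [-0.0, 0.0, -1.0]]
force: [-1.4, -0.2, -1.5]
opening: 0.111
grasp_force: 30.0
```

Request:
drive_tool(deltas="6 0 0 20 0; 6 0 0 60 0; 6 5 -15 100 0; 6 17 -55 120 0; 6 29 -95 125 0; 6 41 -135 125 0; 6 53 -175 125 0.003; 6 65 -215 125 0.003; 6 75 -250 120 0.003; 6 84 -281 110 0.003; 6 84 -281 100 0.003; 6 84 -281 100 0.003")

```text
time_s: 12.6
position: [0.4983, 0.0321, 0.141]
tcp_rot: [[1.0, 0.016, -0.005], [0.016, -1.0, 0.001], [-0.005, -0.001, -1.0]]
force: [-1.2, 0.4, -1.3]
opening: 0.112
grasp_force: 30.0
```

Request:
drive_tool(deltas="6 0 -0.5 0 0; 6 0 -0.5 0 0")

```text
time_s: 12.8
position: [0.4995, 0.033, 0.1427]
tcp_rot: [[1.0, 0.019, -0.0], [0.019, -1.0, 0.0], [-0.0, -0.0, -1.0]]
force: [1.2, 0.1, -2.1]
opening: 0.116
grasp_force: 30.0
```

```bash
python3 - <<'E'
from h import *
np.set_printoptions(precision=4,suppress=True)
s=bot.read_state();print(s['time_s'],s['position'],s['tcp_rot'][:,0],s['opening'])
m=imaging.camera_model("wrist"); np.save("m_p2.npy",m,allow_pickle=True)
a=imaging.capture("wrist")
cv2.imwrite("pics/wp2_raw.png",a[:,:,::-1])
A=cv2.resize(a[60:360,110:410],(600,600),interpolation=cv2.INTER_CUBIC); cv2.imwrite("pics/wp2.png",A[:,:,::-1])
E
```

```text
12.8 [0.4995 0.033  0.1427] [ 0.9998  0.0194 -0.0004] 0.11555324191852893
```

View pics/wp2.png

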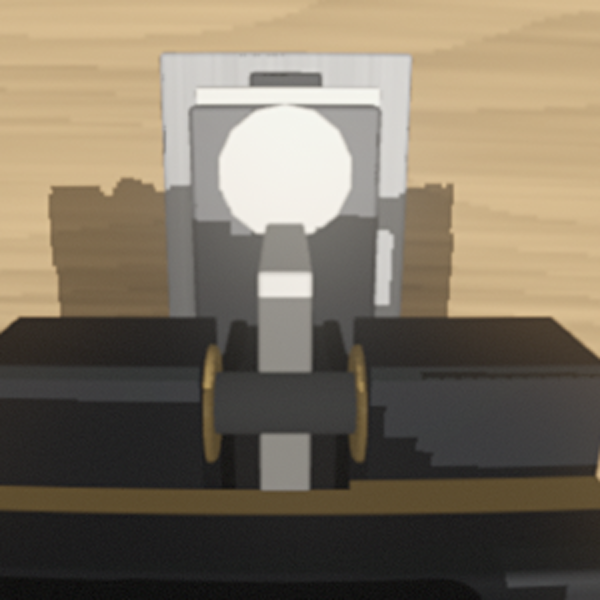

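The carrier is above the sheet. Its block's far edge runs from (190,106) to (380,106), the sheet's far edge from (196,88) to (380,88), and the base plate corners are at (161,55) and (411,56).

```bash
python3 - <<'E'
from h import *
np.set_printoptions(precision=4,suppress=True)
m=np.load("m_p2.npy",allow_pickle=True).item(); f=lambda p:np.array([110,60])+np.array(p)/2-.25
for n,p,z,d in(("plate",[(161,55),(411.5,55.5)],.008,.085),("sheet",[(195.5,88.5),(380.5,88.5)],.064,.07),("block",[(190,105.5),(380.5,106)],.1183,.065)):
    W=pix2w(m,f(p),[z]*2);e=W[0]-W[1];a=np.arctan2(-e[0],e[1]);a2=np.radians(1);print(n,np.linalg.norm(e),np.degrees(a),"centre",W.mean(0)-d*np.array([np.cos(a2),np.sin(a2),0]))
W=pix2w(m,f([(285,170)]),[.1403]);print("cap",W-.048*np.array([1,.0175,0]))
E
```

```text
plate 0.1081148652025481 0.9941073160419809 centre [0.4992 0.0322 0.008 ]
sheet 0.06526386605910234 1.1100227243913419 centre [0.4995 0.0317 0.064 ]
block 0.05227055644491726 0.9498181501831 centre [0.4994 0.0327 0.1183]
cap [[0.5011 0.0328 0.1403]]
```

Request:
drive_tool(deltas="6 0.3 -0.5 -15 0; 6 0.3 -0.5 -27 0; 6 0.3 -0.5 -32 0; 6 0.3 -0.5 -34 0; 6 0.3 -0.5 -35 0; 6 0.3 -0.5 -35.5 0; 6 0.3 -0.5 -35.5 0; 6 0.3 -0.5 -35.5 0")

```text
time_s: 13.65
position: [0.5005, 0.0314, 0.1074]
tcp_rot: [[1.0, 0.018, 0.001], [0.018, -1.0, -0.0], [0.001, 0.0, -1.0]]
force: [-0.3, 0.6, -2.0]
opening: 0.113
grasp_force: 30.0
```

Request:
drive_tool(deltas="6 0 0 -0.5 0; 6 0 0 -1 0; 6 0 0 -1.5 0; 6 0 0 -1.5 0; 6 0 0 -1.5 0")

```text
time_s: 14.15
position: [0.5005, 0.0314, 0.1063]
tcp_rot: [[1.0, 0.018, 0.001], [0.018, -1.0, -0.0], [0.001, 0.0, -1.0]]
force: [-1.5, -1.1, 4.7]
opening: 0.12
grasp_force: 30.0
```

Request:
drive_tool(deltas="12 0 0 0.5 0; 20 0 0 0.5 0; 40 0 0 0.5 0; 40 0 0 0.5 0; 40 0 0 0.5 0; 40 0 0 15 0; 40 0 0 50 0; 40 0 0 100 0; 40 0 0 150 0; 40 0 0 200 0; 40 0 0 200 0; 40 0 0 200 0")

```text
time_s: 15.35
position: [0.5007, 0.0314, 0.3067]
tcp_rot: [[1.0, 0.018, 0.003], [0.018, -1.0, -0.001], [0.003, 0.001, -1.0]]
force: [-0.6, 0.6, -0.8]
opening: 0.458
grasp_force: 0.0
```

```bash
python3 - <<'E'
from h import *
np.set_printoptions(precision=4,suppress=True)
s=bot.read_state();print(s['time_s'],s['position'],s['tcp_rot'][:,0],s['joint_positions'])
m=imaging.camera_model("wrist"); np.save("m_v.npy",m,allow_pickle=True)
a=imaging.capture("wrist")
cv2.imwrite("pics/wv_raw.png",a[:,:,::-1]); save("wv",a)
E
```

```text
15.35 [0.5007 0.0314 0.3067] [0.9998 0.0179 0.003 ] [-9.1922 14.9246 93.1815 -0.0017 71.7161 79.7822]
```

View pics/wv.png

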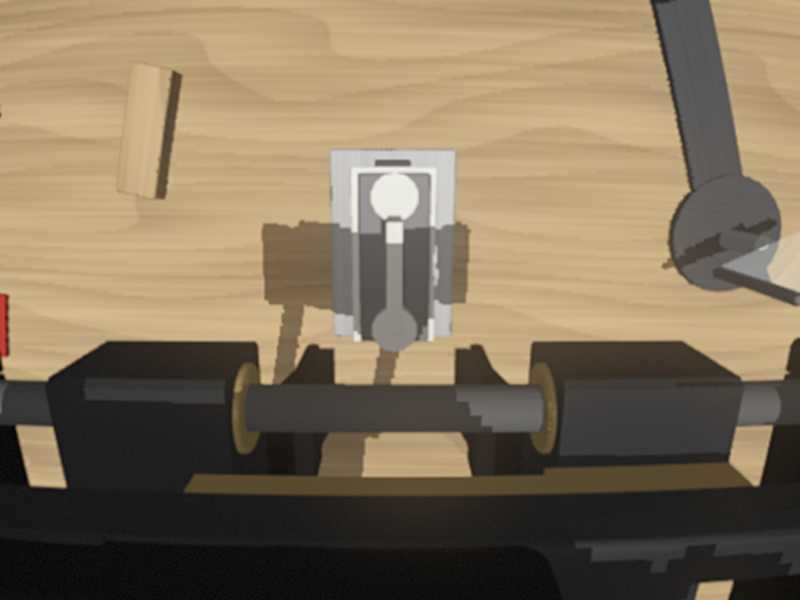

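The carrier sits squarely on the sheet, with the sheet's edge showing evenly around it. Now I go over the mirror.

Request:
drive_tool(deltas="40 0 -20 40 -0.1; 40 0 -50 70 -0.25; 40 2 -85 100 -0.4; 40 3 -120 113 -0.55; 40 4 -155 113 -0.7; 40 5 -190 113 -0.85; 40 5 -225 113 -1; 40 5 -260 113 -1.134; 40 5 -282 113 -1.134; 40 5 -282 113 -1.134; 40 5 -282 113 -1.134; 40 5 -282 113 -1.134")

```text
time_s: 16.6
position: [0.505, -0.2493, 0.4172]
tcp_rot: [[0.44, -0.898, -0.002], [-0.898, -0.44, 0.002], [-0.003, 0.001, -1.0]]
force: [-0.0, -0.6, 0.2]
opening: 0.46
grasp_force: 0.0
```

Request:
drive_tool(deltas="40 0 0 0 0; 40 0 0 0 0")

```text
time_s: 16.8
position: [0.5054, -0.2495, 0.4186]
tcp_rot: [[0.44, -0.898, 0.0], [-0.898, -0.44, 0.0], [-0.0, -0.0, -1.0]]
force: [-0.4, -1.2, 0.0]
opening: 0.461
grasp_force: 0.0
```

```bash
python3 - <<'E'
from h import *
np.set_printoptions(precision=4,suppress=True)
s=bot.read_state();print(s['time_s'],s['position'],s['tcp_rot'][:,0],s['joint_positions'])
m=imaging.camera_model("wrist"); np.save("m_m.npy",m,allow_pickle=True)
a=imaging.capture("wrist")
cv2.imwrite("pics/wm_raw.png",a[:,:,::-1]); save("wm",a)
A=[0.519,-.278]
for P in((*A,.006),(*A,.21),(*A,.161),(A[0]+.213*np.cos(.35),A[1]+.213*np.sin(.35),.112)): print(P,w2pix(m,[P])/.64)
E
```

```text
16.8 [ 0.5054 -0.2495  0.4186] [ 0.4404 -0.8978 -0.0001] [-37.6349  15.9248  74.287    0.0087  89.7934 116.2363]
(0.519, -0.278, 0.006) [[394.0089 201.6324]]
(0.519, -0.278, 0.21) [[394.1609 219.9287]]
(0.519, -0.278, 0.161) [[394.1111 213.9365]]
(np.float64(0.7190863878364917), np.float64(-0.2049627670119889), 0.112) [[159.716  185.9301]]
```

View pics/wm.png

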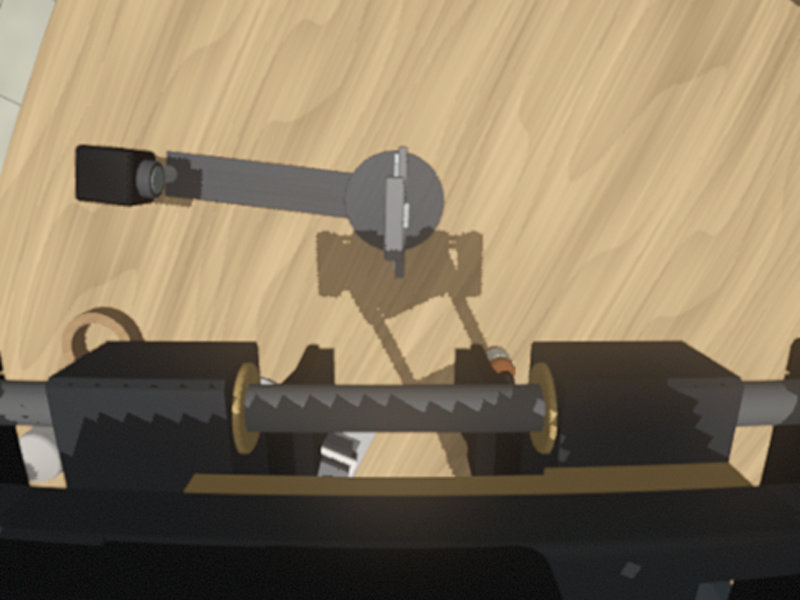

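The mirror station is seen from above (800x600): foot centre about (394,200), grip bar on top from about (395,178) to (395,258), lens front about (155,179). My picture budget is used up, so I measure the station by code.

```bash
python3 - <<'E'
from h import *
from scipy.optimize import least_squares
np.set_printoptions(precision=4,suppress=True)
m=np.load("m_m.npy",allow_pickle=True).item(); im=cv2.imread("pics/wm_raw.png"); S=cv2.cvtColor(im,cv2.COLOR_BGR2HSV)[:,:,1].astype(float)
S=cv2.GaussianBlur(S,(0,0),.7); o=np.array([394,201])*.64
print("sat foot",S[110,240],"wood",S[60,240],S[150,120])
T=(S[110,240]+S[60,240])/2
def cross(p0,p1,n=200):
    P=p0+np.linspace(0,1,n)[:,None]*(p1-p0); v=cv2.remap(S.astype(np.float32),P[:,0].astype(np.float32)[None],P[:,1].astype(np.float32)[None],1)[0]
    k=np.where((v[:-1]<T)&(v[1:]>=T))[0]; return P[k[0]] if len(k) else None
pts=[]
for a in np.radians(list(range(-80,40,4))+list(range(-165,-105,4))):
    d=np.array([np.cos(a),np.sin(a)]); q=cross(o+d*24,o+d*42)
    if q is not None: pts.append(q)
for z in(.006,.01):
    W=pix2w(m,pts,[z]*len(pts))[:,:2]
    r=least_squares(lambda c:np.hypot(*(W-c[:2]).T)-c[2],[.519,-.278,.055],loss='soft_l1',f_scale=.0005);print("foot z",z,r.x,"rms",np.sqrt(np.mean(r.fun**2)),len(pts))
mid=[]
for x in range(140,212,3):
    c=np.array([x,(178+(x/.64-203)*.115)*.64]); u=cross(c,c+[0,-30]);l=cross(c,c+[0,30])
    mid.append((x,u[1],l[1]))
mid=np.array(mid);print(mid[::4])
U=pix2w(m,mid[:,:2],[.008]*len(mid))[:,:2];L=pix2w(m,mid[:,[0,2]],[.008]*len(mid))[:,:2]
for n,Q in(("u",U),("l",L)):
    k=np.polyfit(Q[:,0],Q[:,1],1);res=Q[:,1]-np.polyval(k,Q[:,0]);print(n,np.degrees(np.arctan(k[0])),res.std(),"y at .519:",np.polyval(k,.519))
E
```

```text
sat foot 7.2236383930880566 wood 85.25922621940818 87.27844154324815
foot z 0.006 [ 0.5198 -0.2785  0.0535] rms 0.0012605412943257957 41
foot z 0.01 [ 0.52   -0.2787  0.0531] rms 0.0012516445948453185 41
[[140.     100.4561 128.4963]
 [152.     101.8361 129.8763]
 [164.     103.3668 131.407 ]
 [176.     104.7468 132.6363]
 [188.     106.2776 134.167 ]
 [200.     107.6576 135.6978]]
u 18.705770394639796 0.00010507284496014 y at .519: -0.3037506497072587
l 18.90242619783478 0.0001431982107364254 y at .519: -0.25475410688002
```

Request:
drive_tool(deltas="40 10 -20 -40 -0.023; 40 14 -29 -85 -0.023; 40 14 -29 -130 -0.023; 40 14 -29 -170 -0.023; 40 14 -29 -205 -0.023; 40 14 -29 -230 -0.023; 40 14 -29 -242 -0.023; 40 14 -29 -244 -0.023; 40 14 -29 -244 -0.023; 40 14 -29 -244 -0.023; 40 14 -29 -244 -0.023")

```text
time_s: 17.95
position: [0.5201, -0.2802, 0.1762]
tcp_rot: [[0.418, -0.908, 0.003], [-0.908, -0.418, -0.002], [0.003, -0.001, -1.0]]
force: [0.4, 0.0, 0.2]
opening: 0.46
grasp_force: 0.0
```

Request:
drive_tool(deltas="25 0 0.5 0 0; 18 0 0.5 0 0; 10 0 0.5 0 0; 10 0 0.5 0 0; 10 0 0.5 0 0; 10 0 0.5 0 0; 10 0 0.5 0 0; 10 0 0.5 0 0")

```text
time_s: 18.75
position: [0.5199, -0.2788, 0.1746]
tcp_rot: [[0.418, -0.908, 0.001], [-0.908, -0.418, 0.0], [0.0, -0.001, -1.0]]
force: [3.5, 2.0, -0.8]
opening: 0.158
grasp_force: 30.0
```

Request:
drive_tool(deltas="10 0.4 0.2 0 0.05; 10 0.4 0.2 0 0.11; 10 0.4 0.2 0 0.17; 10 0.4 0.2 0 0.23; 10 0.4 0.2 0 0.29; 10 0.4 0.2 0 0.35; 10 0.4 0.2 0 0.41; 10 0.4 0.2 0 0.47; 10 0.4 0.2 0 0.52; 10 0.4 0.2 0 0.549; 10 0.4 0.2 0 0.549; 10 0.4 0.2 0 0.549")

```text
time_s: 19.95
position: [0.5203, -0.2785, 0.1747]
tcp_rot: [[0.83, -0.557, 0.001], [-0.557, -0.83, 0.0], [0.001, -0.001, -1.0]]
force: [4.2, 2.7, -0.1]
opening: 0.161
grasp_force: 30.0
```

Request:
drive_tool(deltas="10 0 0 0 0; 10 0 0 0 0; 10 0 0 0 0")

```text
time_s: 20.25
position: [0.5203, -0.2785, 0.1746]
tcp_rot: [[0.83, -0.557, 0.001], [-0.557, -0.83, 0.001], [0.001, -0.001, -1.0]]
force: [4.1, 2.1, 0.1]
opening: 0.158
grasp_force: 30.0
```

```bash
python3 - <<'E'
from h import *
np.set_printoptions(precision=4,suppress=True)
s=bot.read_state();R=s['tcp_rot'];print(s['time_s'],s['position'],"mirror x deg",np.degrees(np.arctan2(-R[1,1],-R[0,1])),s['force'],s['moment'])
m=imaging.camera_model("top");t=imaging.capture("top");cv2.imwrite("pics/tend.png",t[:,:,::-1])
# check the stacked carrier with the top view: white caps at z .104
g=t.min(2).astype(int); c0=w2pix(m,[(0.5005,.0315,.104)])[0]
b=((g>150)).astype(np.uint8); x,y=c0.astype(int); n,l,st,ce=cv2.connectedComponentsWithStats(b[y-50:y+50,x-25:x+25])
for k in range(1,n):
    if st[k,4]>8: print(st[k],pix2w(m,[ce[k]+[x-25,y-50]],[.104]))
# independent lens / foot check from the first top view at rest
r=cv2.imread("pics/top0.png"); 
print(pix2w(m,np.array([(568,151)])*.64,[.112]), pix2w(m,np.array([(596,290)])*.64,[.008]))
E
```

```text
20.25 [ 0.5203 -0.2785  0.1746] mirror x deg 56.12818155626801 [4.1395 2.0766 0.0525] [ 0.6041 -0.6685 -0.0482]
[ 20  27  13  34 210] [[0.5313 0.0299 0.104 ]]
[  5  29  22  59 555] [[0.4781 0.0728 0.104 ]]
[ 35  29   8  34 217] [[ 0.5192 -0.0024  0.104 ]]
[ 20  64  14  12 120] [[0.4523 0.0303 0.104 ]]
[[ 0.7446 -0.2116  0.112 ]] [[ 0.5176 -0.2793  0.008 ]]
```

```bash
python3 -c "
from rig import bot; print(bot.hand_in())"
```

```text
the job is handed in; nothing more can be done
None
```

The job is handed in at about 20 s of robot time. The sheet and then the carrier are stacked square on the lower, and the gripper is holding the mirror at 56.1° against a computed 56.2°. I had no bench-camera view, so the cross being centred rests on that calculation.

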